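# Tell the carbide die by its heft and show it to the camera

## Task

The two cutter dies look alike, but one is steel and one is carbide, which is clearly heavier: lift each in turn to feel which is which. Put the lighter, steel die back flat and fully home in the pocket with the blue label and let go of it; then pick up the heavier, carbide die and, so that its underside can be inspected, finish while still holding it, level and still, about 5 cm above the window of the upward-looking camera, centred on it and with its long side along the camera's long side. Do not drop a die, do not touch the camera, and leave the other things on the bench where they are.

Things in the scene. Friction and masses are not known exactly. Their poses are not given: they have to be found in the camera images.
- die_1: One of two cutter dies that look alike: grey metal block 28 x 60 x 18 mm with two bores in its top, lying flat. One is steel, one carbide, 1.6 to 3 times as heavy (each 0.15 to 0.6 kg): only the weight tells which. Origin: centre of its underside; x: across its 28 mm width, y: along its 60 mm length, z: up. Grip it across the width.
- die_2: One of two cutter dies that look alike: grey metal block 28 x 60 x 18 mm with two bores in its top, lying flat. One is steel, one carbide, 1.6 to 3 times as heavy (each 0.15 to 0.6 kg): only the weight tells which. Origin: centre of its underside; x: across its 28 mm width, y: along its 60 mm length, z: up. Grip it across the width.
- die_block: Fixed black block 96 (x) x 112 (y) x 20 mm high; two empty pockets 64 (x) x 32 (y) mm, 10 mm deep, centred at x +4, y +-32 mm: 2 mm room round a die, whose top 8 mm stand out. An equally deep finger channel, 32 mm wide, runs along y through the middle of both, for fingers on a die's long sides. Origin: centre of underside. Labels on its -x bar; either may be at either pocket.
- blue_label: Blue label clipped on the front bar of the die block, 46 mm wide. It marks the pocket behind it as the home of the steel (lighter) die. Origin: on top of the bar (20 mm above the bench), 42 mm in front of that pocket's centre; x points from the label to the pocket, along the pocket's length, z up.
- yellow_label: Yellow label clipped on the front bar of the die block, 46 mm wide. It marks the pocket behind it as the home of the carbide (heavier) die. Origin: on top of the bar (20 mm above the bench), 42 mm in front of that pocket's centre; x points from the label to the pocket, along the pocket's length, z up. That pocket stays empty in this job.
- blue_pocket (a point): Centre of the floor of the pocket with the blue label, 10 mm above the bench: where the underside centre of the steel die belongs. x: along the pocket's length (the die's y lies along it, either way round), z up.
- camera: Fixed upward-looking inspection camera: a dark box with an aluminium foot and bezel, 76 mm (x) x 108 mm (y) x 55 mm high, with a white light frame round a black window on top, and a short lead at its +x side. Origin: centre of its underside; y: along its long side, z up.
- camera_window (a point): Centre of the camera's window, 55 mm above the bench. x: across, y: along the camera's long side, z up.
- spare_clamp_knob: Loose black star knob with a pale stud pointing up, 36 mm across, 38 mm high. Origin: centre of its underside. A bystander: it stays where it is.
- brush: Loose black anti-static brush, 150 x 27 x 11 mm, lying flat along its x. Origin: centre of its underside. A bystander: it stays where it is.
- allen_key: Loose black hex key, 94 x 36 x 8 mm, lying flat along its x. Origin: centre of its underside. A bystander: it stays where it is.

How it is judged:
By the outcome, as a careful person would: the job done as asked, in the order asked, and still so for the second after the job is handed in, while the arm keeps its last pose, push and grip.
It also fails if it takes over 72 s, if anything falls off the work surface, if the arm or the gripper's body presses on something with over 40 N, if the wrist force passes 120 N, or if a joint passes its speed limit or range.

## Robot

A 6-joint arm with a two-finger parallel gripper is mounted at the origin on the work surface; the furniture and walls round the work are solid. World frame = base frame: x ahead of the robot, y to its left, z up, the work surface at z = 0. Lengths are in m, angles in rad, forces in N, time in s.
With the tool pointing down it reaches from about 0.325 to 0.775 m from the base axis. Payload 5.5 kg.
Tool frame: the origin (TCP) lies between the finger pads; the fingertips stand 8 mm ahead of it and the grasp point (between the pads) lies 11 mm behind it (tcp_to_tips is the distance from the TCP to the fingertips, in m); z points along the fingers, y is the line along which they close (so a half turn about z gives the same grasp; the last joint's range is limited). The gripper opens to 88 mm and grips with 3 to 60 N. Pads are 20 mm wide; open, the fingers measure 115 mm over their backs; the gripper's body (75 mm by 178 mm) begins 61 mm behind the grasp point.
Start: joints at [-1.288, 0.091, 1.231, -0, 1.82, -0.057], TCP at [0.2, -0.566, 0.231] pointing down, gripper open.
Joint ranges: [-2.87, 2.87], [-0.86, 2.18], [0.17, 2.46], [-1.51, 4.65], [0.06, 2.69], [-2.65, 2.65]. Speed limits (rad/s): [2.57, 2.57, 3.01, 3.14, 3.14, 3.14].

## Interface

Orientations are given as a unit quaternion [w, x, y, z].
In Python, from bench import * gives the robot as it stands. Calls block until the motion is done:
- move_to(position, orientation): joint-space move of the TCP to a pose.
- move_l(position, speed=0.15, orientation=None): straight line of the TCP; orientation=None keeps the orientation; speed is the mean speed in m/s.
- movej(angles): joint-space move.
- gripper_open() and close(): open the fingers fully, or close them until they stop; the grip force is fixed at half the most.
- hold(seconds).
- inverse_kinematics(position, orientation): joint angles nearest the present ones, or None.
- state(): the state.
- get_image(name): name is "side" or "top"; returns a dict with "frame" (480x640x3 uint8, blue, green, red), "depth" (480x640 float32, m along the optical axis (not along the pixel's ray), 0 where there is no reading), "camera_matrix" (3x3 intrinsics, pixels), "view" (4x4, takes a point from world to camera coordinates). Camera axes: x right, y up, looking along -z (the intrinsics and any distortion apply to the point x, -y, -z); pixel columns grow to the right and rows downward; lengths in m; the calibration is good to about 2 mm. A picture is of the moment at which its call begins.
A pose or a line that the arm cannot do raises IKError and nothing moves.
- job_done(): hands the job in; it is judged then, once.
The state is a dict: "time": time; "joint_pos": joint angles; "dq": joint speeds; "joint_torque": joint torques, N m; "ee_pos": TCP position; "ee_rot": TCP orientation; "ft_force": force on the tool from outside, world axes, zero at the start; "moment": the same for the moment, N m; "finger_gap": finger opening in m; "finger_force": force on a finger pad.
Only numpy, scipy, OpenCV 4.12 (cv2) and the standard library are available. Lean on these libraries where they do the work, as an engineer would, in place of code of your own. Each camera call takes 0.05 s, during which the arm holds its last target. There are 200 camera calls.

## Working session

There is one attempt and no reset: what is moved stays moved. The work goes in short steps, each a Python script; the robot and the scene stay as the last script left them, time stands still between calls to the robot, and variables do not carry over. Pictures are saved under pics/ and viewed, at most 10 in all, crops included, and the job is handed in when it is done.

```bash
mkdir -p pics; ls
python3 - <<'E'
from bench import *
import cv2,numpy as np
for n in ("top","side"):
    d=get_image(n); cv2.imwrite(f"pics/{n}0.png",d["frame"]); np.savez(f"{n}0.npz",**d)
    print(n,d["camera_matrix"].tolist(),np.round(d["view"],3).tolist(),[k for k in d])
s=state();print(s["time"],s["ee_rot"],s["ft_force"],s["finger_gap"])
E
```

```text
pics
top [[509.1347160836143, 0.0, 311.81867814498247], [0.0, 509.1347160836143, 233.76236571360104], [0.0, 0.0, 1.0]] [[0.017, -1.0, 0.012, -0.243], [0.992, 0.019, 0.126, -0.48], [-0.126, 0.01, 0.992, -0.864], [0.0, 0.0, 0.0, 1.0]] ['frame', 'depth', 'camera_matrix', 'view']
side [[521.7445659160495, 0.0, 319.1737613586454], [0.0, 521.7445659160495, 231.0280211929688], [0.0, 0.0, 1.0]] [[0.857, -0.516, -0.013, -0.538], [0.186, 0.285, 0.941, -0.095], [-0.481, -0.808, 0.34, -0.892], [0.0, 0.0, 0.0, 1.0]] ['frame', 'depth', 'camera_matrix', 'view']
0.1 [-8.29585109e-04  9.85606675e-01  1.69052613e-01 -9.31844285e-05] [-0.36320846 -0.35378569  0.00078983] 0.08800946014925554
```

View pics/top0.png

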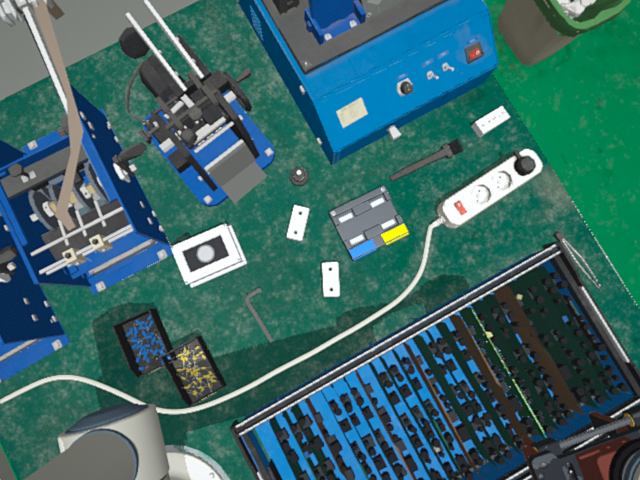

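View pics/side0.png

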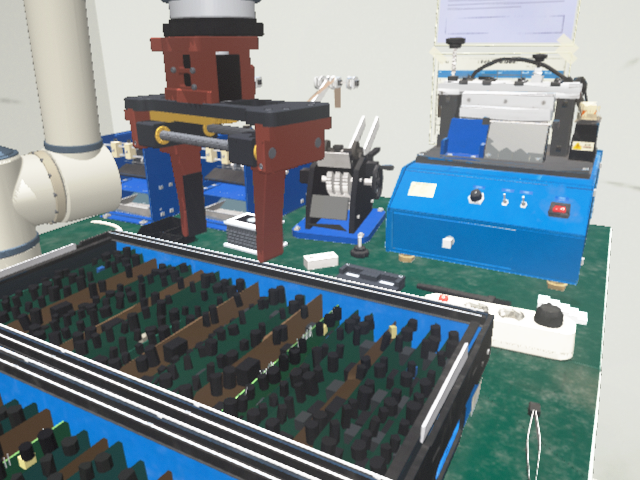

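The top view shows the dies at (298,223) and (331,280), the block at (369,222) with blue at (361,249) and yellow at (395,234), and the camera at (209,254). The knob is at (299,176), the key at (258,313) and the brush at (425,160).

```bash
cat > h.py <<'E'
import cv2,numpy as np
def px2w(d,uv,z):
    K,V=d["camera_matrix"],d["view"]; uv=np.atleast_2d(uv).astype(float)
    r=np.c_[(uv[:,0]-K[0,2])/K[0,0],-(uv[:,1]-K[1,2])/K[1,1],-np.ones(len(uv))]@V[:3,:3]
    c=-V[:3,:3].T@V[:3,3]
    return c+r*((z-c[2])/r[:,2])[:,None]
def rect(d,mask,z,roi):
    """min-area rectangle in world xy of the biggest blob in roi (u0,v0,u1,v1): centre, sides, yaw(deg) of long side"""
    m=np.zeros(mask.shape,np.uint8);u0,v0,u1,v1=roi;m[v0:v1,u0:u1]=mask[v0:v1,u0:u1]
    c=max(cv2.findContours(m,cv2.RETR_EXTERNAL,cv2.CHAIN_APPROX_NONE)[0],key=cv2.contourArea)[:,0]
    w=px2w(d,c,z)[:,:2].astype(np.float32)
    o,_,_=cv2.minAreaRect(w*1000); b=cv2.boxPoints(cv2.minAreaRect(w*1000))
    e=[b[1]-b[0],b[2]-b[1]];e.sort(key=np.linalg.norm)
    return np.round(o,1),np.round([np.linalg.norm(x) for x in e],1),round(np.degrees(np.arctan2(e[1][1],e[1][0]))%180,1)
E
python3 - <<'E'
from h import *
d=dict(np.load("top0.npz")); f=d["frame"]; hsv=cv2.cvtColor(f,cv2.COLOR_BGR2HSV); H,S,Vv=cv2.split(hsv)
cv2.imwrite("pics/crop.png",cv2.resize(f[155:305,160:420],None,fx=3,fy=3,interpolation=cv2.INTER_CUBIC))
white=((S<40)&(Vv>150)).astype(np.uint8)
print("A",rect(d,white,.018,(282,198,316,248)))
print("B",rect(d,white,.018,(315,255,348,305)))
print("cam",rect(d,white,.055,(165,215,250,290)))
blk=(~((H>60)&(H<95)&(S>60))).astype(np.uint8)
print("block",rect(d,blk,.02,(325,180,415,265)))
print("blue",rect(d,((H>95)&(H<125)&(S>120)).astype(np.uint8),.02,(325,180,415,265)))
print("yel",rect(d,((H>20)&(H<35)&(S>120)).astype(np.uint8),.02,(325,180,415,265)))
hh=.0
z=d["depth"];K=d["camera_matrix"];V=d["view"]
for n,(u,v) in dict(A=(298,223),B=(331,280),cam=(188,260),win=(209,254),blk=(360,230),kn=(299,176)).items():
    zz=z[v,u];p=np.array([(u-K[0,2])/K[0,0]*zz,-(v-K[1,2])/K[1,1]*zz,-zz]);print(n,np.round(V[:3,:3].T@(p-V[:3,3]),4))
E
```

```text
A (array([ 505.8, -208.8]), array([29.6, 61.9], dtype=float32), np.float32(167.4))
B (array([ 405.9, -269.1]), array([29.4, 61. ], dtype=float32), np.float32(3.7))
cam (array([441.9, -58.8]), array([ 79.9, 110.4], dtype=float32), np.float32(114.8))
block (array([ 507.6, -336.3]), array([100.2, 114.4], dtype=float32), np.float32(117.1))
blue (array([ 458.7, -325.3]), array([22.3, 48.8], dtype=float32), np.float32(117.5))
yel (array([ 488.1, -382.6]), array([21.5, 47.8], dtype=float32), np.float32(117.5))
A [ 0.5046 -0.2095  0.0196]
B [ 0.4041 -0.2699  0.0181]
cam [ 0.4323 -0.0249  0.056 ]
win [ 0.443  -0.0602  0.0568]
blk [ 0.4951 -0.3214  0.0119]
kn [ 0.5901 -0.2096  0.0217]
```

View pics/crop.png

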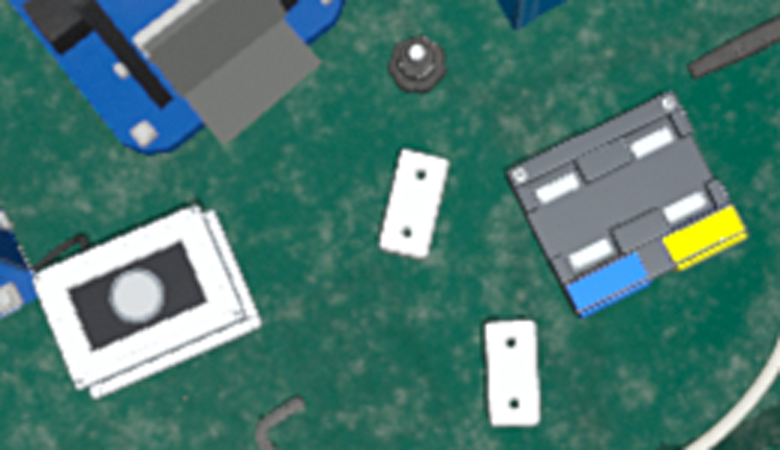

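Run:
```python
from h import *
d=dict(np.load("top0.npz")); f=d["frame"]; H,S,Vv=cv2.split(cv2.cvtColor(f,cv2.COLOR_BGR2HSV))
# white patches of the pockets
m=((S<40)&(Vv>170)).astype(np.uint8); r=np.zeros_like(m); r[183:245,338:402]=m[183:245,338:402]
n,_,st,c=cv2.connectedComponentsWithStats(r)
for i in range(1,n):
    if st[i,4]>15: print("patch",st[i,4],c[i],np.round(px2w(d,c[i],.01)[0,:2]*1000,1))
dark=((Vv<110)|((S<40)&(Vv<215))).astype(np.uint8)
print("window",rect(d,((Vv<120)&(S<60)).astype(np.uint8),.055,(180,232,232,276)))
# height map
z=d["depth"];K=d["camera_matrix"];V=d["view"]
v,u=np.mgrid[:480,:640];P=np.stack([(u-K[0,2])/K[0,0]*z,-(v-K[1,2])/K[1,1]*z,-z],-1)[z>0]
W=(P-V[:3,3])@V[:3,:3]
for nm,c,yaw in (("A",(.506,-.209),77.4),("B",(.406,-.269),93.7),("pk",(.4965,-.306),117.3),("cam",(.442,-.059),25)):
    a=np.radians(yaw);q=W[:,:2]-c;l=q@[np.cos(a),np.sin(a)];s=q@[-np.sin(a),np.cos(a)]
    k=(abs(l)<.1)&(abs(s)<.05);print(nm,"max h",W[k,2].max(), "fingers", W[(abs(l)<.06)&(abs(l)>.03)&(abs(s)<.013),2].max())
k=(W[:,0]>.38)&(W[:,0]<.53)&(W[:,1]>-.42)&(W[:,1]<0);print(W[k,2].max())
big=cv2.resize(f[178:268,322:422],None,fx=7,fy=6.5,interpolation=cv2.INTER_CUBIC);cv2.imwrite("pics/blk.png",big)
```

```text
patch 82 [376.92682927 202.03658537] [ 547.3 -352.2]
patch 83 [345.55421687 217.31325301] [ 518.1 -295.3]
patch 82 [388.         223.47560976] [ 508.2 -372.3]
patch 85 [356.37647059 239.24705882] [ 478.4 -315.1]
window (array([444.4, -53.6]), array([37.4, 69. ], dtype=float32), np.float32(114.7))
A max h 0.05187947951062356 fingers 0.004515060210079915
B max h 0.026641701822477652 fingers 0.00532068626574488
pk max h 0.02690129868131929 fingers 0.014105653658747238
cam max h 0.06200860329863107 fingers 0.061324285172298286
0.06200860329863107
```

View pics/blk.png

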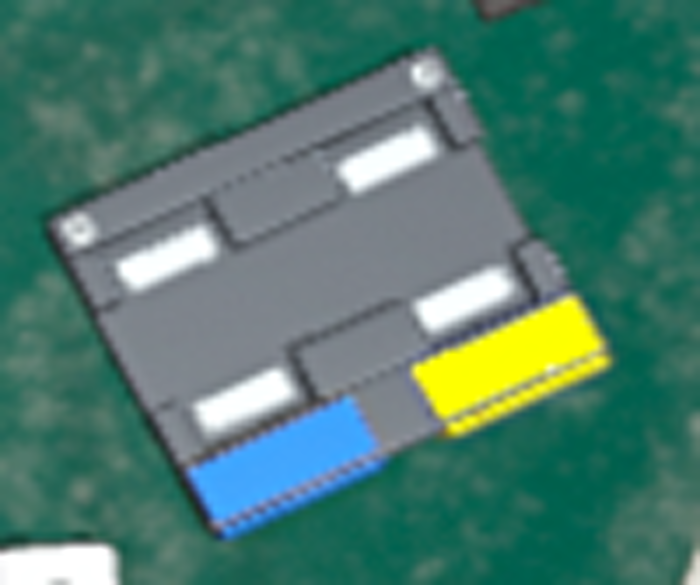

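The enlarged picture shows the blue pocket on the left with two white floor patches at its ends. Their midpoint, px (351,228.3), gives the pocket centre near (0.498,-0.305), with the pocket's length at yaw 27°. I'll lift and weigh A first, set it down, and re-look to get the camera bias.

```bash
cat >> h.py <<'E'
from bench import *
from scipy.spatial.transform import Rotation as R
def q(closing_deg):
    """tool down, tool y at yaw closing_deg; the half turn nearer the present joint 6"""
    best=None
    for k in (0,180):
        a=np.radians(closing_deg+k); y=np.array([np.cos(a),np.sin(a),0]); z=np.array([0,0,-1.])
        x,y_,z_,w=R.from_matrix(np.c_[np.cross(y,z),y,z]).as_quat(); o=[w,x,y_,z_]
        j=inverse_kinematics([.48,-.25,.2],o)
        if j is not None and (best is None or abs(j[5])<best[0]): best=(abs(j[5]),o)
    return best[1]
def weigh(t=1.0):
    hold(.5); F=[]
    for _ in range(5): hold(.1); F.append(state()["ft_force"])
    return np.round(np.mean(F,0),2)
def snap(name):
    d=get_image("top"); cv2.imwrite(f"pics/{name}.png",d["frame"]); return d
def die(d,roi):
    H,S,V=cv2.split(cv2.cvtColor(d["frame"],cv2.COLOR_BGR2HSV))
    return rect(d,((S<40)&(V>150)).astype(np.uint8),.018,roi)
E
python3 - <<'E'
from h import *
d=dict(np.load("top0.npz")); print(px2w(d,(206.1,253.4),.055))
def lift(x,y,c):
    o=q(c); move_to([x,y,.11],o); w0=weigh(); move_l([x,y,.010],.1); close(); s=state(); print("gap",s["finger_gap"],s["finger_force"])
    move_l([x,y,.06],.1); w=weigh(); print("F",w0,w,state()["finger_gap"],state()["time"])
lift(.5058,-.2088,77.4)
snap("held")
move_l([.5058,-.2088,.0105],.08); gripper_open(); move_l([.5058,-.2088,.11],.2)
print(state()["time"], state()["ft_force"])
E
```

```text
[[ 0.44411489 -0.05488821  0.055     ]]
gap 0.027729630893114803 29.999971389770508
F [-0.13 -0.21 -0.49] [ 0.29  0.18 -2.59] 0.02792296820999103 6.6167
9.1167 [-0.0503691  -1.25741172 -0.25797445]
```

Run:
```python
from h import *
x,y,c=.4059,-.2691,93.7
o=q(c); move_to([x,y,.11],o); w0=weigh(); move_l([x,y,.010],.1); close(); print(state()["finger_gap"])
move_l([x,y,.06],.1); w=weigh(); print("F",w0,w,state()["finger_gap"],state()["time"])
move_l([x,y,.0105],.08); gripper_open(); move_l([x,y,.13],.2)
move_to([.33,-.45,.25],o); d=snap("after")
print(die(d,(282,198,316,248)),die(d,(315,255,348,305)),state()["time"])
```

```text
0.027557168564199423
F [-0.43 -0.55  0.05] [ 0.08  0.05 -4.45] 0.02783503992486107 14.4083
(array([ 505.4, -209.3]), array([29.1, 61.4], dtype=float32), np.float32(167.4)) (array([ 405.9, -269.9]), array([29.2, 60.9], dtype=float32), np.float32(3.8)) 17.925
```

View pics/after.png

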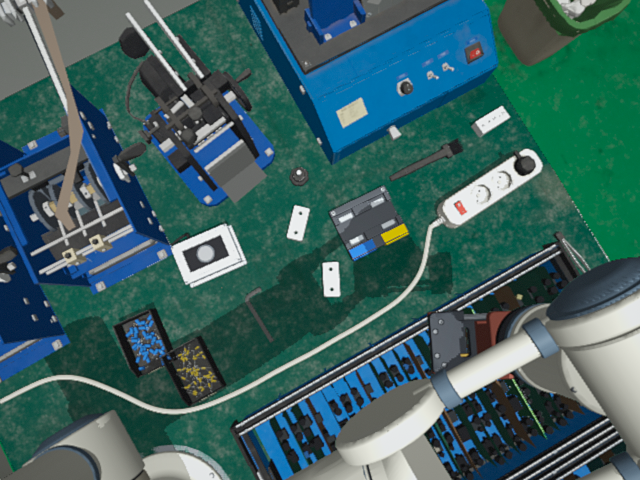

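Die A (298,223) is the lighter one, about 0.22 kg against 0.45 kg, so it is the steel die. Both dies are back in place. The camera reads about 0.7 mm low in y, so I'll correct for that and seat A.

Run:
```python
from h import *
x,y=.5055,-.2087; px,py=.4982,-.3046
move_to([x,y,.09],q(77.4)); move_l([x,y,.010],.1); close(); move_l([x,y,.09],.12)
o=q(117.1); move_to([px,py,.09],o); move_l([px,py,.036],.1); hold(.3); f0=state()["ft_force"]
for z in (.030,.027,.024,.0215,.0205):
    move_l([px,py,z],.03); hold(.15); s=state(); df=s["ft_force"]-f0; print(z,np.round(df,1),np.round(s["ee_pos"],4))
    if abs(df).max()>8: print("contact"); break
print(s["time"],s["finger_gap"])
```

```text
0.03 [ 0.6  1.  -0.1] [ 0.4982 -0.3046  0.03  ]
0.027 [ 0.   0.6 -0.1] [ 0.4982 -0.3046  0.027 ]
0.024 [ 1.   1.6 -1. ] [ 0.4982 -0.3046  0.024 ]
0.0215 [ 1.1  1.1 -0.8] [ 0.4982 -0.3046  0.0215]
0.0205 [0.3 0.3 0.7] [ 0.4982 -0.3046  0.0205]
25.8333 0.027831506969730024
```

It went in without contact. Now I'll release, back off and check from clear of the view.

Run:
```python
from h import *
gripper_open(); move_l([.4982,-.3046,.12],.15); move_to([.33,-.45,.25],q(93.7)); d=snap("seated")
cv2.imwrite("pics/seated_c.png",cv2.resize(d["frame"][155:305,160:420],None,fx=3,fy=3,interpolation=cv2.INTER_CUBIC))
print(die(d,(315,255,348,305)),state()["time"])
z=d["depth"];K=d["camera_matrix"];V=d["view"]
u,v=np.meshgrid(range(342,361),range(219,239));zz=z[v,u];W=(np.stack([(u-K[0,2])/K[0,0]*zz,-(v-K[1,2])/K[1,1]*zz,-zz],-1)-V[:3,3])@V[:3,:3]
ok=np.abs((W[...,:2]-[.4982,-.3053])@[[.89,-.456],[.456,.89]])<[.026,.010]
k=ok.all(-1);p=W[k];print(len(p),"plane",np.round(np.linalg.lstsq(np.c_[p[:,:2]-p[:,:2].mean(0),np.ones(len(p))],p[:,2],rcond=None)[0],4))
```

```text
(array([ 405.9, -269.9]), array([29.2, 60.9], dtype=float32), np.float32(3.8)) 28.7417
240 plane [0.0249 0.0604 0.0277]
```

View pics/seated_c.png

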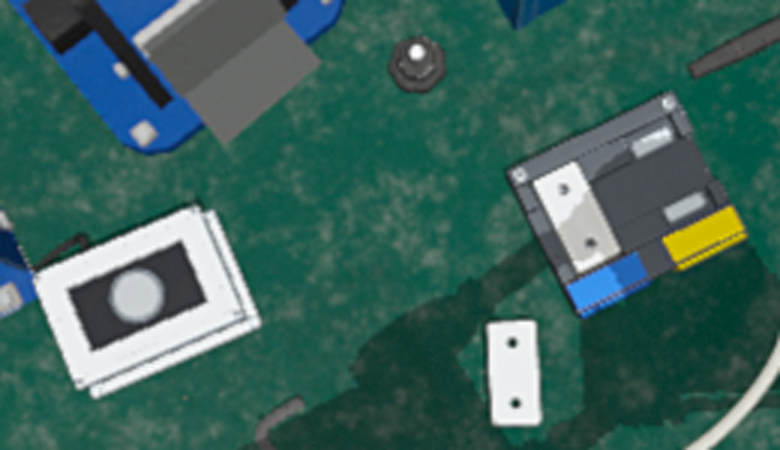

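The crop shows die A inside the blue pocket at (577,217), its top at about 28 mm, as expected when seated. Next I'll compare flatness against die B on the bench, then pick up B and carry it to the camera.

Run:
```python
from h import *
def plane(d,c,yaw):
    z=d["depth"];K=d["camera_matrix"];V=d["view"];v,u=np.mgrid[150:320,280:420];zz=z[v,u]
    W=((np.stack([(u-K[0,2])/K[0,0]*zz,-(v-K[1,2])/K[1,1]*zz,-zz],-1)-V[:3,3])@V[:3,:3])[zz>0]
    a=np.radians(yaw);l=(W[:,:2]-c)@np.array([[np.cos(a),-np.sin(a)],[np.sin(a),np.cos(a)]])
    k=(abs(l)<[.024,.009]).all(1);A=np.c_[l[k],np.ones(k.sum())];s=np.linalg.lstsq(A,W[k,2],rcond=None)[0]
    return np.round(s,4),np.round(np.std(A@s-W[k,2]),4)
P=[]
for _ in range(4):
    d=get_image("top");P.append([plane(d,(.498,-.3053),27.1)[0],plane(d,(.4059,-.2699),3.8)[0]])
print(np.round(P,4).tolist())
x,y=.4059,-.2692; cx,cy=.4443,-.0542
move_to([x,y,.09],q(93.7)); move_l([x,y,.010],.1); close(); move_l([x,y,.15],.12); print(state()["finger_gap"],weigh())
o=q(24.8); move_to([cx,cy,.15],o); move_l([cx,cy,.115],.05); hold(.5); s=state()
print(np.round(s["ee_pos"],4),s["ee_rot"],o,s["ft_force"],s["finger_gap"],s["joint_pos"],s["time"])
for n in("top","side"):
    d=get_image(n); cv2.imwrite(f"pics/end_{n}.png",d["frame"])
t=cv2.imread("pics/end_top.png")[130:330,120:440];sd=cv2.imread("pics/end_side.png")[130:330,120:440]
cv2.imwrite("pics/end.png",np.vstack([cv2.resize(t,None,fx=1.5,fy=1.5),cv2.resize(sd,None,fx=1.5,fy=1.5)]))
```

```text
[[[-0.0064, 0.0891, 0.0275], [-0.0322, -0.0155, 0.0174]], [[-0.0158, 0.0715, 0.0276], [-0.0061, 0.0156, 0.0174]], [[-0.0066, 0.0557, 0.0275], [-0.0284, 0.0038, 0.0173]], [[-0.0097, 0.072, 0.0277], [-0.0051, 0.0149, 0.0172]]]
0.027744151518491293 [ 0.27  0.34 -4.65]
[ 0.4443 -0.0542  0.1151] [4.66733828e-05 5.38761624e-01 8.42458254e-01 2.13788708e-05] [np.float64(0.0), np.float64(0.538770785006863), np.float64(0.8424523970071476), np.float64(0.0)] [-0.03563692 -0.54510434 -4.52172391] 0.028122484212044968 [-1.97403136e-01 -3.22130859e-01  1.81694341e+00  5.96551173e-06
  1.64667760e+00 -6.30266083e-01] 36.825
```

View pics/end.png

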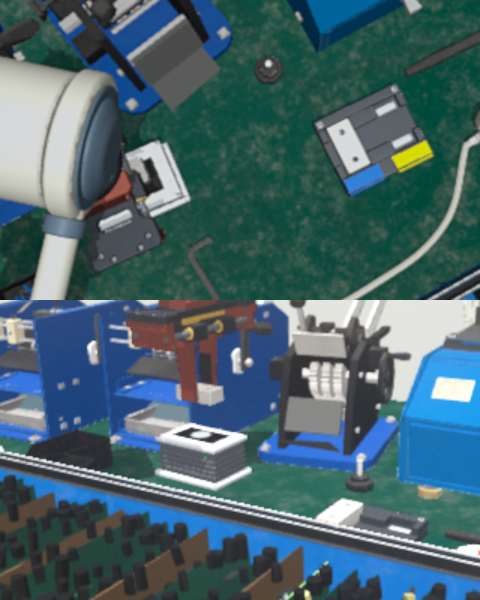

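The held die is level and centred over the camera in both views. Depth across the seated die slopes slightly, so I'll zoom in on the block from both cameras.

Run:
```python
from h import *
t=cv2.imread("pics/end_top.png")[175:265,325:425];s=cv2.imread("pics/end_side.png")[255:300,315:415]
cv2.imwrite("pics/zoom.png",np.vstack([cv2.resize(t,(500,350),interpolation=cv2.INTER_CUBIC),cv2.resize(s,(500,225),interpolation=cv2.INTER_CUBIC)]))
d=get_image("top");H,S,V=cv2.split(cv2.cvtColor(d["frame"],cv2.COLOR_BGR2HSV))
m=((S<40)&(V>150)).astype(np.uint8)
r=rect(d,m,.028,(335,190,368,250));print(r)
z=np.median([get_image("top")["depth"] for _ in range(7)],0);K=d["camera_matrix"];Vw=d["view"];v,u=np.mgrid[195:255,330:375];zz=z[v,u]
W=((np.stack([(u-K[0,2])/K[0,0]*zz,-(v-K[1,2])/K[1,1]*zz,-zz],-1)-Vw[:3,3])@Vw[:3,:3]).reshape(-1,3)
a=np.radians(27.1);l=(W[:,:2]-[.498,-.3053])@np.array([[np.cos(a),-np.sin(a)],[np.sin(a),np.cos(a)]])
for lo in np.arange(-.022,.022,.002):
    k=(abs(l[:,0])<.022)&(l[:,1]>=lo)&(l[:,1]<lo+.002);print(round(lo*1000+1),k.sum(),np.round(np.median(W[k,2])*1000,1))
```

```text
(array([ 498.5, -305.3]), array([28.8, 60. ], dtype=float32), np.float32(27.0))
-21 24 11.2
-19 30 11.1
-17 17 11.8
-15 3 20.7
-13 31 28.6
-11 24 28.8
-9 29 28.6
-7 26 28.8
-5 28 28.3
-3 35 28.4
-1 31 28.4
1 19 28.7
3 24 28.9
5 27 28.9
7 31 28.7
9 24 28.7
11 28 28.9
13 45 28.4
15 39 11.5
17 24 10.9
19 26 11.2
21 28 11.0
```

View pics/zoom.png

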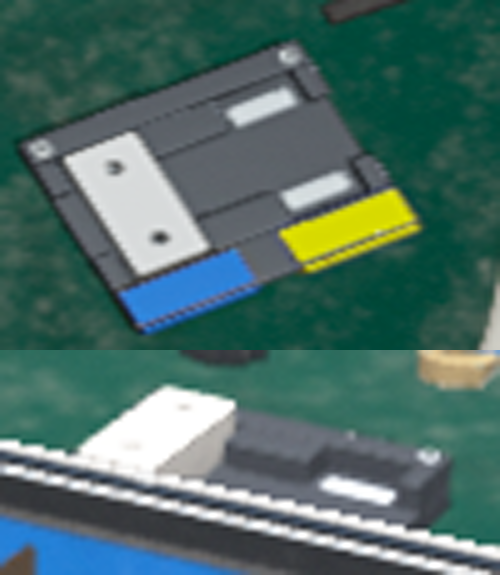

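The seated die is flat: its top is at 28.7 mm across the whole width and the floor reads 11 mm. It is centred in the blue pocket at (135,205) in the zoom. Handing in.

```bash
python3 -c "
from bench import *
s=state();print(s['time'],s['ee_pos'],s['finger_gap'],abs(s['dq']).max());print(job_done())"
```

```text
37.325 [ 0.44430602 -0.05420308  0.11500897] 0.02765146735058858 0.0018313693548573937
the job is handed in; nothing more can be done
None
```

Job handed in at 37.3 s: the lighter steel die (about 0.22 kg) sits flat in the blue-label pocket, and the heavier carbide die (about 0.46 kg) is held level about 5 cm above the camera window, lined up with its long side.

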